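Move three specimens one station on and close the test chamber

TASK

Move each specimen on to its next station: the squat white pot from the test chamber to the grey tray, the tall canister from the tray to the balance pan, and the square tin from the balance into the chamber, each standing upright in the middle of its place; the round cork mat is free for parking one meanwhile. Then close the chamber with the yellow board, lowered flat onto the rim with both dowel pins through its two holes. Do not tip any specimen over, and leave the steel mug and the computer mouse where they are.

Things in the scene. Friction and masses are not known exactly. Their poses are not given: they have to be found in the camera images.
- chamber: Fixed open grey box, outside 130 (x) x 160 (y) mm, inside 120 x 150; floor 6 mm, rim 62 mm above the bench. Ledges at both y ends of the rim (200 mm overall) carry an upright steel dowel pin each at y = +88 and -88 mm, x = 0: diameter 8 mm, tapered top, 14 mm above the rim. Origin: centre of the underside, z up. Holds the pot at the start.
- balance: Small white laboratory balance, fixed: 150 (x) x 120 (y) x 18 mm with a dark display strip on the side toward the robot and a round steel pan, diameter 100 mm, whose flat rigid top is 24 mm above the bench. Origin: at bench level under the centre of the pan, z up. The tin stands on it at the start.
- tray: Square grey specimen tray, fixed: 130 x 130 mm, floor 4 mm above the bench, rim 12 mm high and 4 mm thick. Origin: centre of the underside, z up. The canister stands in it at the start.
- mat: Round cork mat, fixed: diameter 110 mm, 4 mm thick, empty at the start; a free spot for parking. Origin: centre of the underside.
- pot: Squat round white pot with its lid fixed on, diameter 60 mm, 48 mm high, about 0.18 kg, loose. Origin: centre of the underside, z up.
- canister: Tall slim steel canister with a black cap fixed on, diameter 44 mm, 70 mm high, about 0.2 kg, loose. Origin: centre of the underside, z up.
- tin: Square steel tin, 50 x 50 mm, 46 mm high, about 0.22 kg, loose. Origin: centre of the underside, z up, x and y along its sides.
- board: Yellow plate 140 (x) x 200 (y) x 8 mm, 0.25 kg, loose, flat on the bench; two 14 mm through holes at y = +88 and -88 mm, x = 0; fits either way round. Black bridge handle in the middle: bar 70 mm along x, 14 mm wide in y, 39 to 55 mm above the underside; grip it along y. Three small studs, 24 mm high, near its +x edge. Origin: centre of the underside, z up.
- mug: Bystander: open steel mug, diameter 76 mm, 75 mm high, handle at its +y, loose. Origin: centre of the underside.
- mouse: Bystander: black computer mouse, 105 x 58 x 31 mm, loose, at the robot's right. Origin: centre of the underside.
Mind the look-alikes: they are no part of the job. Leave any orange or purple look-alike of the canister alone.

How it is judged:
By the outcome, as a careful person would: the job done as asked, in the order asked, and still so for the second after the job is handed in, with the robot touching nothing.
It also fails if it takes over 128 s, if anything falls off the work surface, if the arm or the gripper's body presses on something with over 40 N, if the wrist force passes 120 N, or if a joint passes its speed limit or range.

ROBOT

A 6-joint arm with a two-finger parallel gripper is mounted at the origin on the work surface. World frame = base frame: x ahead of the robot, y to its left, z up, the work surface at z = 0. Lengths are in m, angles in degrees, forces in N, time in s.
With the tool pointing down it reaches from about 0.325 to 0.775 m from the base axis. Payload 5.5 kg.
Tool frame: the origin (TCP) lies at the centre of the arm's flange, where the gripper is bolted on; the fingertips stand 182 mm ahead of it and the grasp point (between the pads) lies 163 mm ahead of it; z points along the fingers, y is the line along which they close (so a half turn about z gives the same grasp; the last joint's range is limited). The gripper opens to 88 mm and grips with 3 to 60 N. Pads are 20 mm wide; open, the fingers measure 115 mm over their backs; the gripper's body (75 mm by 178 mm) begins 61 mm behind the grasp point.
Start: joints at [-70.915, 5.22, 70.514, -0, 104.267, -3.249], TCP at [0.228, -0.555, 0.405] pointing down, gripper open.
Joint ranges: [-164.24, 164.24], [-49.07, 125.15], [9.68, 141.18], [-86.29, 266.29], [3.28, 154.24], [-151.56, 151.56]. Speed limits (degrees/s): [147.25, 147.25, 172.46, 180, 180, 180].

INTERFACE

Orientations are given as [roll, pitch, yaw] about the fixed x, y, z axes, in that order (R = Rz(yaw) Ry(pitch) Rx(roll)).
In Python, from station import r gives the robot as it stands. The module is installed in compiled form; this text tells all that it offers. Calls block until the motion is done:
- r.reach(position, orientation): joint-space move of the TCP to a pose.
- r.servo_line(position, rotation=None, speed=0.15): straight line of the TCP; rotation=None keeps the orientation; speed is the mean speed in m/s.
- r.move_joints(angles): joint-space move.
- r.let_go() and r.grab(squeeze=None): open the fingers fully, or close them until they stop; squeeze is the grip in N (None keeps the last).
- r.wait(seconds).
- r.inverse_kinematics(position, orientation): joint angles nearest the present ones, or None.
- r.sense(): the state.
- r.snapshot(name): name is "scene" or "side" or "wrist"; returns a dict with "frame" (384x512x3 uint8, red, green, blue), "fx", "fy", "cx", "cy" (pixels), "R" (3x3) and "t" (3): a world point X has camera coordinates R X + t. Camera axes: x right, y down, z forward; pixel columns grow to the right and rows downward; lengths in m; the calibration is good to about 2 mm. A picture is of the moment at which its call begins. There is no depth.
A pose or a line that the arm cannot do raises r.IKError and nothing moves.
- r.hand_in(): hands the job in; it is judged then, once.
The state is a dict: "clock": time; "joints": joint angles; "joint_vel": joint speeds; "joint_torque": joint torques, N m; "tcp_pos": TCP position; "orientation": TCP orientation; "contact_force": force on the tool from outside, world axes, zero at the start; "torque": the same for the moment, N m; "opening": finger opening in m; "gripper_force": force on a finger pad.
Only numpy, scipy, OpenCV 4.12 (cv2) and the standard library are available. Lean on these libraries where they do the work, as an engineer would, in place of code of your own. Each camera call takes 0.05 s, during which the arm holds its last target. There are 200 camera calls.

## Working session

There is one attempt and no reset: what is moved stays moved. The work goes in short steps, each a Python script; the robot and the scene stay as the last script left them, time stands still between calls to the robot, and variables do not carry over. Pictures are saved under pics/ and viewed, at most 14 in all, crops included, and the job is handed in when it is done.

```bash
mkdir -p pics
cat > h.py <<'E'
import numpy as np, cv2
from station import r
def snap(name, fn=None):
    s=r.snapshot(name); s={k:(np.array(v) if k in('R','t','frame') else v) for k,v in s.items()}
    if fn: cv2.imwrite('pics/'+fn, s['frame'][:,:,::-1])
    return s
def ray(s,u,v):
    d=s['R'].T@np.array([(u-s['cx'])/s['fx'],(v-s['cy'])/s['fy'],1.]); return -s['R'].T@s['t'], d/np.linalg.norm(d)
def onz(s,u,v,z):
    c,d=ray(s,u,v); return c+d*(z-c[2])/d[2]
def proj(s,X):
    p=s['R']@np.array(X,float)+s['t']; return np.array([s['fx']*p[0]/p[2]+s['cx'],s['fy']*p[1]/p[2]+s['cy']])
def tri(obs):
    A=np.zeros((3,3));b=np.zeros(3)
    for s,u,v in obs:
        c,d=ray(s,u,v);P=np.eye(3)-np.outer(d,d);A+=P;b+=P@c
    X=np.linalg.solve(A,b); return X,[np.round(proj(s,X)-[u,v],1).tolist() for s,u,v in obs]
E
python3 - <<'E'
from h import *
a=snap('scene'); b=snap('side'); 
for n,s in(('scene',a),('side',b)):
    cv2.imwrite(f'pics/{n}0.png',cv2.resize(s['frame'][:,:,::-1],(800,600),interpolation=cv2.INTER_CUBIC))
    print(n,-s['R'].T@s['t'],s['R'][2],s['fx'])
w=snap('wrist','w0.png');print(-w['R'].T@w['t'],w['R'],w['fx'])
q=r.sense();print({k:np.round(q[k],3) for k in('clock','tcp_pos','orientation','opening','contact_force')})
E
```

```text
scene [1.13960781 0.05708511 1.17913124] [-0.50861509 -0.11951239 -0.85265907] 449.2217729350918
side [0.32060023 0.62138378 0.99851876] [ 0.13521227 -0.59615486 -0.79140194] 386.6935639612313
[ 0.29255106 -0.52831688  0.38304999] [[ 0.38118833 -0.92449401 -0.00250751]
 [-0.89293091 -0.3688742   0.2580818 ]
 [-0.23952004 -0.09613874 -0.96611981]] 328.5527506984221
{'clock': np.float64(0.15), 'tcp_pos': array([ 0.228, -0.555,  0.404]), 'orientation': array([-1.79914e+02, -4.00000e-03,  2.23360e+01]), 'opening': np.float64(0.088), 'contact_force': array([ 0.733, -0.772, -0.079])}
```

View pics/scene0.png

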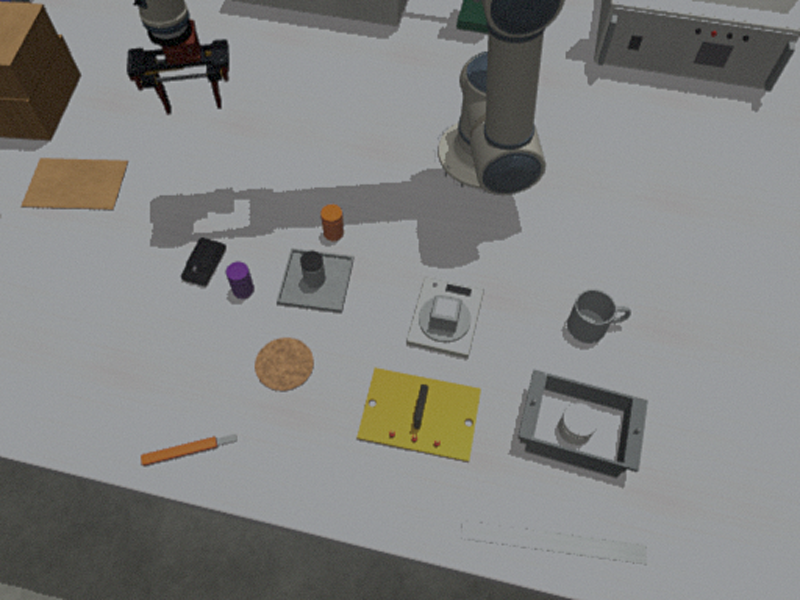

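View pics/side0.png

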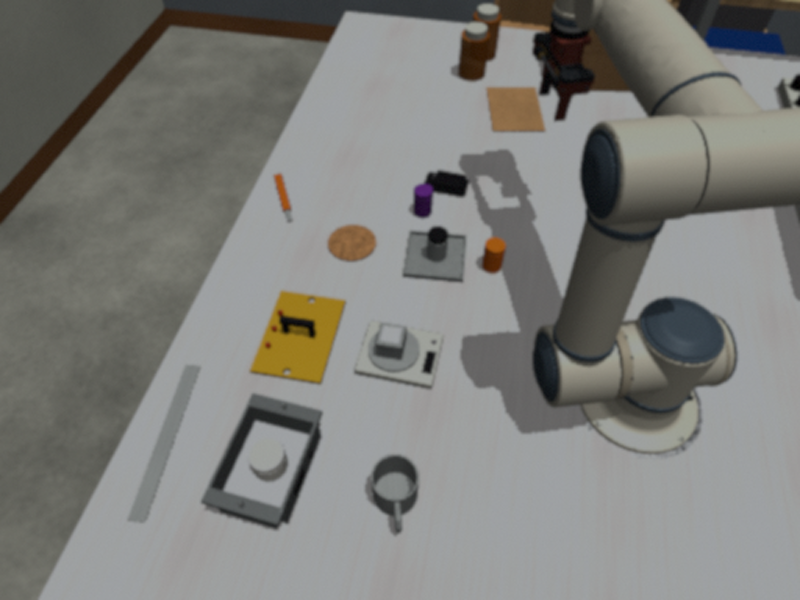

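The scene view (800x600) shows:
- The tray at (316,281) holds the grey canister with a black cap at (313,265).
- The tin is at (445,315) on the balance, the pot at (577,428) in the chamber, the board at (420,413), the mat at (285,363), the mug at (593,315) and the mouse at (204,262).
- There are three canister candidates: orange (332,222), purple (240,280) and grey/black (313,265). Only the last fits, since it is steel with a black cap and stands in the tray.

The side view agrees: canister (437,243), orange (495,255), purple (423,200), pot (267,458), tin (391,340).

Run:
```python
from h import *
a=snap('scene');b=snap('side');k=1/1.5625
P={'cap top':((312,257),(437,234)),'pot top':((578,416),(267,447)),'tin top':((446,308),(392,333)),'handle':((421,399),(297,324)),
'hole1':((373,404),(312,300)),'hole2':((469,422),(287,372)),'mat':((285,363),(352,242)),'pin1':((532,400),(285,407)),'pin2':((638,425),(240,505)),
'trayNE':((293,251),(466,235)),'traySW':((344,310),(404,275)),'trayc3':((354,255),(463,281)),'trayc4':((278,304),(408,234)),'pan':((445,319),(393,346)),'orange':((332,212),(495,244)),'purple':((238,270),(423,190)),'mug':((597,302),(396,473))}
for n,(p,q) in P.items():
    X,e=tri([(a,p[0]*k,p[1]*k),(b,q[0]*k,q[1]*k)]);print(n,np.round(X,3),e)
f=a['frame'][:,:,::-1]; cv2.imwrite('pics/can.png',cv2.resize(f[120:210,130:250],None,fx=6,fy=6,interpolation=cv2.INTER_CUBIC))
```

```text
cap top [ 0.42  -0.271  0.076] [[0.2, 0.3], [0.2, -0.2]]
pot top [0.619 0.257 0.062] [[-0.8, -0.8], [-0.9, 0.7]]
tin top [ 0.464 -0.003  0.069] [[-0.8, -1.2], [-1.0, 1.0]]
handle [ 0.648 -0.006  0.049] [[0.5, 0.6], [0.5, -0.5]]
hole1 [ 0.654 -0.095  0.004] [[-0.7, -1.0], [-0.8, 0.7]]
hole2 [0.65  0.081 0.005] [[-0.4, -0.5], [-0.5, 0.4]]
mat [ 0.613 -0.274  0.003] [[-0.4, -0.7], [-0.5, 0.5]]
pin1 [0.611 0.179 0.064] [[0.0, 0.0], [0.0, -0.0]]
pin2 [0.621 0.357 0.075] [[0.6, 0.6], [0.7, -0.6]]
trayNE [ 0.366 -0.338  0.01 ] [[-0.8, -1.4], [-1.0, 1.1]]
traySW [ 0.479 -0.197  0.009] [[-0.5, -0.9], [-0.6, 0.7]]
trayc3 [ 0.351 -0.21   0.009] [[0.0, 0.1], [0.1, -0.1]]
trayc4 [ 0.494 -0.327  0.002] [[-0.2, -0.3], [-0.2, 0.2]]
pan [ 0.462 -0.003  0.026] [[-0.8, -1.2], [-1.0, 1.0]]
orange [ 0.299 -0.268  0.071] [[-0.3, -0.6], [-0.4, 0.5]]
purple [ 0.476 -0.403  0.07 ] [[-0.3, -0.5], [-0.3, 0.4]]
mug [0.399 0.265 0.085] [[-0.5, -0.6], [-0.7, 0.6]]
```

View pics/can.png

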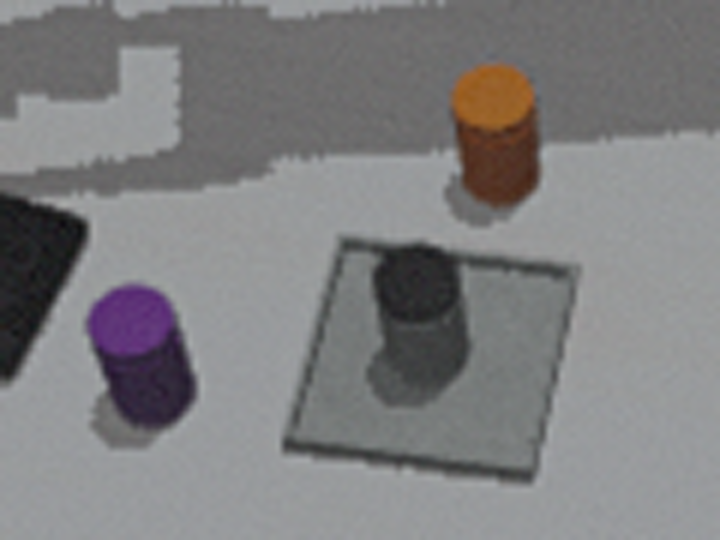

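The crop confirms it: the grey canister with the black cap at crop (417,300) is in the tray, and the orange (495,130) and purple (140,355) ones stand outside it. The heights all check out. Next I take wrist views from several places to refine the positions.

Run:
```python
from h import *
import pickle
out=[]
for i,(x,y) in enumerate([(.44,-.25),(.5,-.1),(.5,0.08),(.52,.26)]):
    r.reach([x,y,.42],[180,0,0]); r.wait(.2); s=snap('wrist'); out.append(s)
    print(i,-s['R'].T@s['t'],s['R'][2],r.sense()['joints'].round(0) if hasattr(r.sense()['joints'],'round') else r.sense()['joints'])
pickle.dump(out,open('w.pkl','wb'))
m=np.vstack([np.hstack([out[0]['frame'],out[1]['frame']]),np.hstack([out[2]['frame'],out[3]['frame']])])
cv2.imwrite('pics/w4.png',cv2.resize(m[:,:,::-1],(800,600),interpolation=cv2.INTER_AREA)); print(r.sense()['clock'])
```

```text
0 [ 0.50954331 -0.25081106  0.39920137] [-2.58701639e-01  3.27741405e-04 -9.65957222e-01] [-34.  -9.  83.  -0. 106.  57.]
1 [ 0.56947971 -0.10156297  0.39940905] [-2.58444826e-01  1.73701070e-04 -9.66026005e-01] [-15.  -8.  82.  -0. 106.  75.]
2 [0.57005807 0.07843636 0.39937759] [-2.58386852e-01  1.99542003e-04 -9.66041508e-01] [  5.  -9.  83.  -0. 106.  95.]
3 [0.59007845 0.25825474 0.40000151] [-2.57568900e-01  4.85521998e-04 -9.66259813e-01] [ 23.   2.  72.  -0. 106. 113.]
4.8333
```

View pics/w4.png

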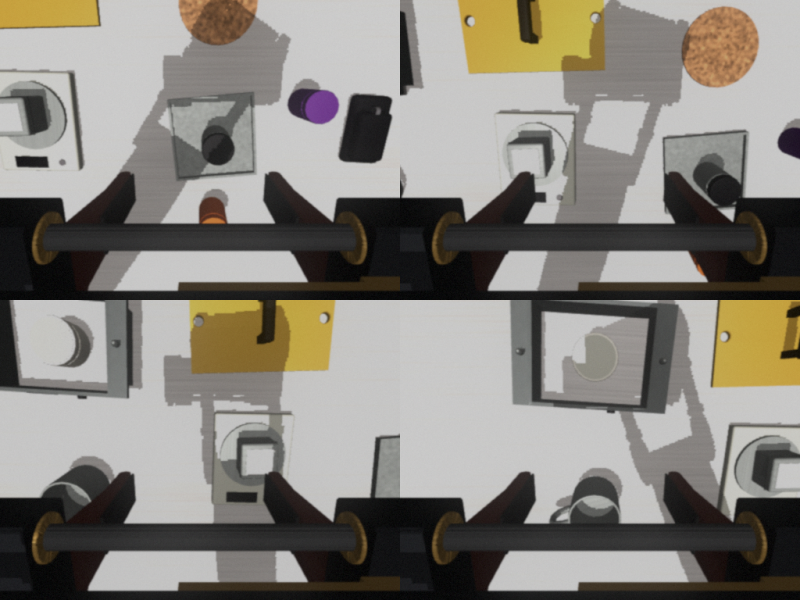

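The wrist panels (up is +x, left is +y) show:
- Panel 0: tray at (212,137) with the canister cap at (218,148).
- Panel 1: mat at (720,47) and board holes at (470,20) and (596,18).
- Panel 2: balance (253,457), tin (257,460) and both board holes.
- Panel 3: chamber pins at (520,352) and (662,361), and the pot lid at (595,357).

I'll enlarge these to get the exact pixels.

Run:
```python
import pickle,cv2,numpy as np
o=pickle.load(open('w.pkl','rb'))
def crop(i,x0,y0,w,h,f):
    c=cv2.resize(o[i]['frame'][y0:y0+h,x0:x0+w,::-1],None,fx=f,fy=f,interpolation=cv2.INTER_CUBIC)
    return cv2.convertScaleAbs(c,alpha=1.15)
cv2.imwrite('pics/c3.png',crop(3,140,0,220,150,3.6))
a=crop(2,265,135,120,130,3.3);b=crop(0,210,110,120,130,3.3);cv2.imwrite('pics/c20.png',np.hstack([a,b])); print(a.shape)
```

```text
(429, 396, 3)
```

View pics/c3.png

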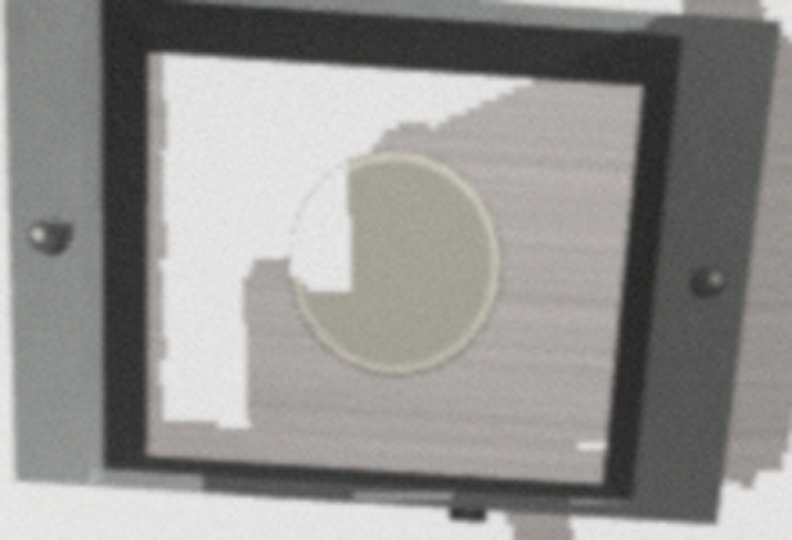

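View pics/c20.png

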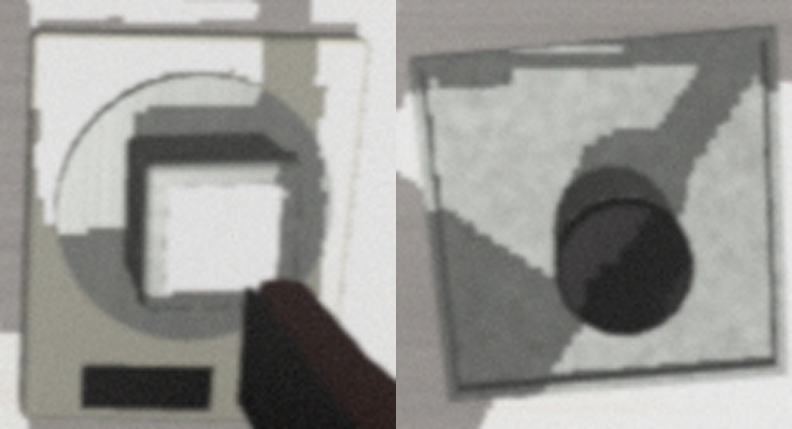

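c3 shows pins at (50,232) and (708,280), the lid circle centred at (394,263), and rim inner corners at (105,467) and (632,498). c20 shows the pan circle at (192,206), tin top corners near (147,162) and (145,300), tray corners at local (16,60), (379,25), (387,372) and (56,400), and the cap circle at (229,266).

Run:
```python
from h import *
import pickle
o=pickle.load(open('w.pkl','rb'))
def px(x0,y0,f,u,v): return x0+(u+.5)/f-.5, y0+(v+.5)/f-.5
def P(i,x0,y0,f,u,v,z): return onz(o[i],*px(x0,y0,f,u,v),z)
C=(3,140,0,3.6);B=(2,265,135,3.3);T=(0,210,110,3.3)
p1=P(*C,50,232,.076);p2=P(*C,708,280,.076);d=p1-p2
print('pins',p1,p2,'mid',(p1+p2)/2,'dist',np.linalg.norm(d),'yaw',np.degrees(np.arctan2(-d[0],d[1])))
print('pot',P(*C,394,263,.054),'w',P(*C,290,263,.054)-P(*C,499,263,.054))
print('rim in',*[P(*C,*c,.062).round(4) for c in((105,467),(632,498),(681,38),(103,0))])
print('rim out',*[P(*C,*c,.062).round(4) for c in((17,480),(717,522),(780,22))])
print('pan',P(*B,192,206,.024),'w',P(*B,57,206,.024)-P(*B,327,206,.024))
print('tin c',*[P(*B,*c,.07).round(4) for c in((147,162),(285,164),(145,302))])
t=[P(*T,*c,.012) for c in((16,60),(379,25),(387,372),(56,400))];print('tray',np.round(t,4),np.mean(t,0),[np.linalg.norm(t[i]-t[i-1]).round(4) for i in range(4)])
print('cap',P(*T,229,266,.074),'w',P(*T,160,266,.074)-P(*T,297,266,.074))
for i in(0,1,2):
    hsv=cv2.cvtColor(o[i]['frame'],cv2.COLOR_RGB2HSV)
    y=cv2.inRange(hsv,(18,120,60),(35,255,255))
    cs,h=cv2.findContours(y,cv2.RETR_CCOMP,cv2.CHAIN_APPROX_NONE)
    for c,hh in zip(cs,h[0]):
        if hh[3]>=0 and 20<cv2.contourArea(c)<400: 
            (u,v),rad=cv2.minEnclosingCircle(c); m=cv2.moments(c);u,v=m['m10']/m['m00'],m['m01']/m['m00']
            print('hole',i,round(u,1),round(v,1),rad,onz(o[i],u,v,.008))
    k=cv2.inRange(hsv,(5,70,80),(17,255,255)); cs,_=cv2.findContours(k,cv2.RETR_EXTERNAL,cv2.CHAIN_APPROX_NONE)
    for c in cs:
        if cv2.contourArea(c)>2500: (u,v),(w,hh),_=cv2.fitEllipse(c);print('mat',i,u,v,onz(o[i],u,v,.004),onz(o[i],u+w/2,v,.004)-onz(o[i],u-w/2,v,.004))
a=snap('scene');b=snap('side');pickle.dump((a,b),open('ab.pkl','wb'))
```

```text
pins [0.62479691 0.35219221 0.076     ] [0.61290715 0.18225228 0.076     ] mid [0.61885203 0.26722224 0.076     ] dist 0.1703553530751528 yaw -4.0021503750981635
pot [0.61900717 0.26414435 0.054     ] w [6.37634564e-05 5.77599802e-02 0.00000000e+00]
rim in [0.5641 0.3458 0.062 ] [0.5553 0.1969 0.062 ] [0.6731 0.1896 0.062 ] [0.6821 0.3382 0.062 ]
rim out [0.5605 0.3709 0.062 ] [0.5485 0.1723 0.062 ] [0.6768 0.1644 0.062 ]
pan [ 0.46129351 -0.0021913   0.024     ] w [0.00011503 0.0973009  0.        ]
tin c [0.489  0.0225 0.07  ] [ 0.4883 -0.0207  0.07  ] [0.4423 0.0212 0.07  ]
tray [[ 0.481  -0.2037  0.012 ]
 [ 0.493  -0.3307  0.012 ]
 [ 0.3643 -0.3408  0.012 ]
 [ 0.3529 -0.2149  0.012 ]] [ 0.42281587 -0.27255004  0.012     ] [np.float64(0.1285), np.float64(0.1276), np.float64(0.1291), np.float64(0.1264)]
cap [ 0.42255796 -0.27537737  0.074     ] w [-1.90061807e-06  4.25342024e-02  0.00000000e+00]
mat 0 278.4325256347656 23.995216369628906 [ 0.59255324 -0.27642249  0.004     ] [-7.39811785e-06 -6.61481910e-02  0.00000000e+00]
hole 1 90.2 27.0 7.43313455581665 [0.64904085 0.07764794 0.008     ]
hole 1 249.8 22.7 7.732114791870117 [ 0.65310043 -0.09614972  0.008     ]
mat 1 409.5821228027344 59.67421340942383 [ 0.61582759 -0.27577404  0.004     ] [-0.00011564 -0.10448616  0.        ]
hole 2 253.6 27.2 7.76664400100708 [0.64921213 0.07974193 0.008     ]
hole 2 413.8 23.0 7.43313455581665 [ 0.65321135 -0.09403058  0.008     ]
```

Hole spacing (0.1738 measured vs 0.176) and the two-view disagreement both mean wrist depth is short by a factor of 1.012. After correcting for that, everything agrees with the scene/side triangulation. I start with the canister to the mat, then the pot to the tray.

```bash
cat >> h.py <<'E'
G=.163; ZT=.36
TRAY=(.4218,-.2728); CAN=(.4216,-.2757); MAT=(.6164,-.2779); POT=(.6194,.2642); CH=(.619,.2677,-3.6); PAN=(.460,-.0032); TIN=(.4645,-.0033); BOARD=(.6521,-.0082,1.3)
def pick(x,y,gz,yaw=0,f=25,zt=ZT):
    r.let_go(); r.reach([x,y,zt],[180,0,yaw]); r.servo_line([x,y,gz+G],speed=.15); r.grab(f); r.wait(.2)
    s=r.sense(); print('grip',np.round(s['opening'],4),np.round(s['gripper_force'],1),np.round(s['tcp_pos'],4))
    r.servo_line([x,y,zt],speed=.15); s=r.sense(); print('lift',np.round(s['opening'],4),np.round(s['contact_force'],1))
def place(x,y,gz,yaw=0,zt=ZT):
    r.reach([x,y,zt],[180,0,yaw]); r.servo_line([x,y,gz+.03+G],speed=.15); r.servo_line([x,y,gz+.001+G],speed=.04); r.wait(.3)
    s=r.sense(); print('down',np.round(s['tcp_pos'],4),np.round(s['contact_force'],1))
    r.let_go(); r.wait(.2); r.servo_line([x,y,zt],speed=.15)
E
python3 - <<'E'
from h import *
pick(*CAN,.044); place(*MAT,.044)
pick(*POT,.040,-3.6); place(*TRAY,.038,0)
snap('scene','a1.png'); snap('side','b1.png'); print(r.sense()['clock'])
m=np.hstack([cv2.imread('pics/a1.png')[90:300,100:450],cv2.imread('pics/b1.png')[110:350,100:320][:210]]); cv2.imwrite('pics/m1.png',cv2.resize(m,(798,294)))
E
```

```text
grip 0.0439 25.0 [ 0.4216 -0.2757  0.207 ]
lift 0.0438 [ 0.8  1.  -2.9]
down [ 0.6164 -0.2779  0.2082] [ 0.1  0.4 -2.7]
grip 0.0595 25.0 [0.6195 0.2642 0.2034]
lift 0.0596 [-0.3  0.5 -2.7]
down [ 0.4218 -0.2728  0.2021] [ 0.  -0.  -2.9]
27.25
```

View pics/m1.png

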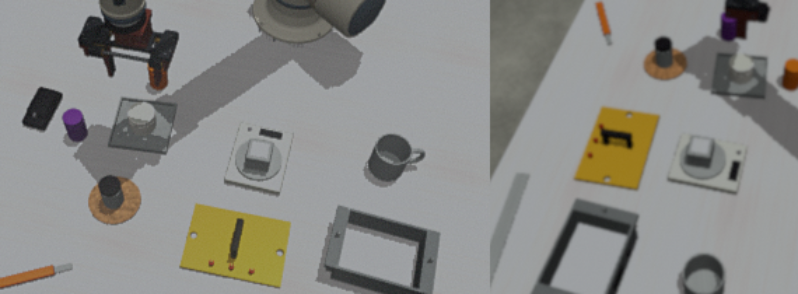

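m1 shows the canister upright on the mat (110,192), the pot in the tray (143,120), an empty chamber and undisturbed bystanders. Next are the tin to the chamber and the canister to the pan.

Run:
```python
from h import *
import pickle
pick(*TIN,.052,1); place(*CH[:2],.034,CH[2])
w=[]
pick(*MAT,.044); place(*PAN,.064,0)
for x,y in((.40,-.27),(.40,.0),(.50,.27)):
    r.reach([x,y,.42],[180,0,0]); r.wait(.2); w.append(snap('wrist'))
pickle.dump(w,open('w2.pkl','wb')); print(r.sense()['clock'])
c=[s['frame'][0:240,130:390,::-1] for s in w]
cv2.imwrite('pics/w2.png',cv2.resize(np.hstack(c),(798,246),interpolation=cv2.INTER_AREA))
```

```text
grip 0.0499 25.0 [ 0.4645 -0.0032  0.2151]
lift 0.0499 [-0.1 -0.2 -1.9]
down [0.619  0.2677 0.1982] [ 0.2 -0.3 -2.5]
grip 0.0438 25.0 [ 0.6164 -0.2779  0.207 ]
lift 0.0435 [ 0.1 -0.2 -3.7]
down [ 0.46   -0.0032  0.2281] [ 0.2 -0.9 -2.3]
51.95
```

View pics/w2.png

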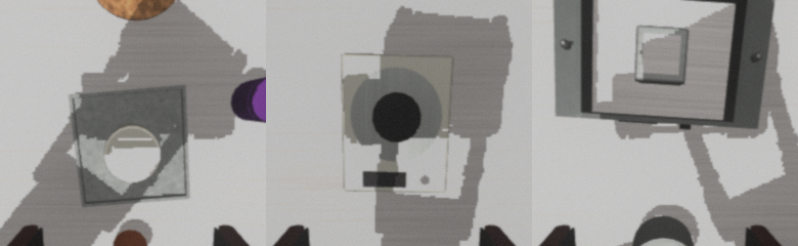

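w2 shows all three upright: pot lid at (132,154) in the tray, cap at (396,117) over the pan circle at (396,111), and tin at (662,55) between the pins at (566,44) and (755,58). I check the centring in numbers and then grip the board.

Run:
```python
from h import *
import pickle
w=pickle.load(open('w2.pkl','rb'))
def Q(i,u,v,z):
    s=w[i];k=780/798
    c=-s['R'].T@s['t'];return (c+(onz(s,130+u*k-260*i,v*k,z)-c)*1.012).round(4)
print('pot',Q(0,132,154,.052),'tray',np.mean([Q(0,*c,.012) for c in((71,95),(185,87),(188,197),(83,205))],0))
print('cap',Q(1,396,117,.094),'pan',Q(1,396.5,111,.024))
print('tin',Q(2,661.5,55,.052),'pins',Q(2,566,44,.068),Q(2,755,58,.068))
x,y,yw=BOARD
pick(x,y,.047,yw,35,.40)
r.reach([CH[0],CH[1],.40],[180,0,CH[2]]); r.servo_line([CH[0],CH[1],.090+.047+G]); r.wait(.4)
a=snap('scene','a3.png');b=snap('side','b3.png');pickle.dump((a,b),open('ab3.pkl','wb'));print(r.sense()['clock'],r.sense()['tcp_pos'])
ac=cv2.resize(a['frame'][220:310,315:435,::-1],None,fx=4,fy=4,interpolation=cv2.INTER_CUBIC);bc=cv2.resize(b['frame'][235:350,110:230,::-1],None,fx=3.3,fy=3.13,interpolation=cv2.INTER_CUBIC)
print(ac.shape,bc.shape);cv2.imwrite('pics/m3a.png',ac);cv2.imwrite('pics/m3b.png',cv2.resize(b['frame'][230:345,115:215,::-1],None,fx=5,fy=5,interpolation=cv2.INTER_CUBIC))
```

```text
pot [ 0.4205 -0.273   0.0478] tray [ 0.4214   -0.273175  0.0074  ]
cap [ 0.4594 -0.0029  0.0903] pan [ 0.4634 -0.0038  0.0195]
tin [0.6173 0.2672 0.0478] pins [0.6247 0.3555 0.064 ] [0.6125 0.1799 0.064 ]
grip 0.0134 35.0 [ 0.6521 -0.0083  0.21  ]
lift 0.0134 [-0.5  0.3 -3.3]
59.925 [0.61898007 0.26777943 0.30012313]
(360, 480, 3) (360, 396, 3)
```

View pics/m3a.png

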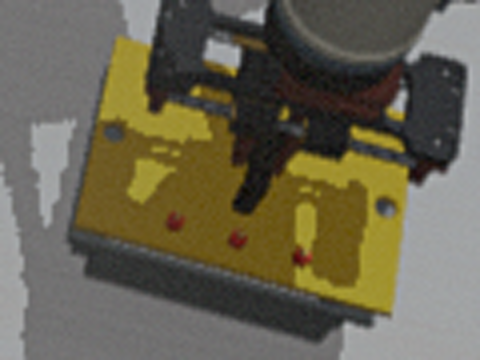

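View pics/m3b.png

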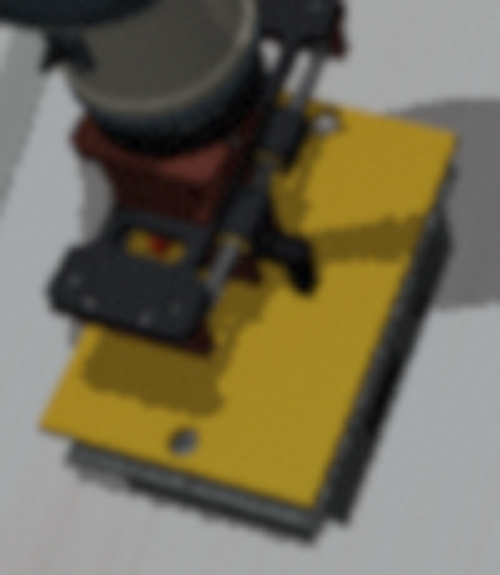

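In the scene crop the board is level above the chamber with holes at (113,132) and (387,207). In the side crop they are at (327,124) and (183,440). I triangulate those against the pins.

Run:
```python
from h import *
import pickle
a,b=pickle.load(open('ab3.pkl','rb'));a0,b0=pickle.load(open('ab.pkl','rb'))
A=lambda u,v:(a,315+(u+.5)/4-.5,220+(v+.5)/4-.5)
B=lambda u,v:(b,115+(u+.5)/5-.5,230+(v+.5)/5-.5)
for p,q in(((113,132),(327,124)),((387,207),(183,440))):
    X,e=tri([A(*p),B(*q)]);print(X.round(4),e,onz(*A(*p),.098).round(4),onz(*B(*q),.098).round(4))
# predicted hole pixels for board centred at TCP
for yw in(CH[2],):
    c,s=np.cos(np.radians(yw)),np.sin(np.radians(yw))
    for k in(-.088,.088): print('pred',[.61898-s*k,.26778+c*k])
w=pickle.load(open('w2.pkl','rb'))[1]
f1=cv2.resize(w['frame'][40:200,190:320,::-1],None,fx=3.7,fy=3.7,interpolation=cv2.INTER_CUBIC)
cv2.imwrite('pics/pan.png',cv2.convertScaleAbs(f1,alpha=1.2))
```

```text
[0.6135 0.1793 0.0952] [[-0.4, -0.4], [-0.4, 0.4]] [0.6159 0.18   0.098 ] [0.6119 0.1794 0.098 ]
[0.626  0.3554 0.0981] [[-0.6, -0.5], [-0.6, 0.5]] [0.627  0.3568 0.098 ] [0.625  0.3538 0.098 ]
pred [np.float64(0.6134544342814204), np.float64(0.17995364789831214)]
pred [np.float64(0.6245055657185795), np.float64(0.3556063521016879)]
```

View pics/pan.png

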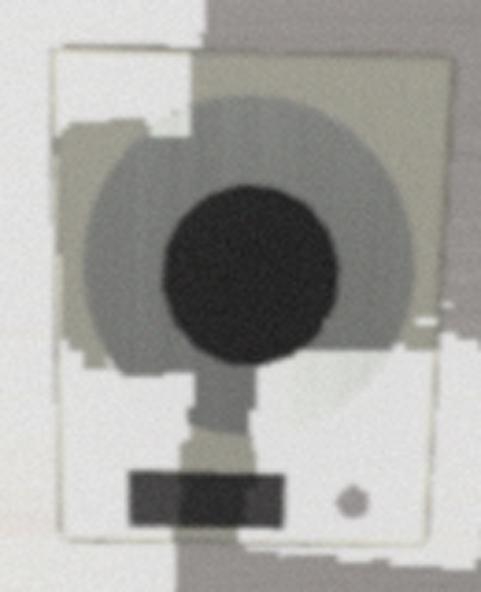

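The pan circle spans 83–414 across and 95–432 down, so its centre is at crop (248,264). That puts the pan at x≈0.461 and the canister within about 2 mm of it. The board holes have midpoint (0.6197,0.2674) and yaw -4.1; the pins have (0.6186,0.2677) and -4.0. As a last check I find the pins in the same two fixed cameras, then lower in steps with a force guard.

Run:
```python
from h import *
import pickle
a0,b0=pickle.load(open('ab.pkl','rb'))
for P in([.6125,.1799,.070],[.6247,.3555,.070]):
    ob=[]
    for s in(a0,b0):
        p=proj(s,P); u0,v0=np.round(p).astype(int); g=cv2.cvtColor(s['frame'],cv2.COLOR_RGB2GRAY)[v0-6:v0+7,u0-6:u0+7].astype(float)
        d=np.clip(np.median(g)-15-g,0,None); d[np.hypot(*np.mgrid[-6:7,-6:7])>5]=0
        v,u=np.mgrid[v0-6:v0+7,u0-6:u0+7]; c=((d*u).sum()/d.sum(),(d*v).sum()/d.sum()); print(p.round(1),np.round(c,1),(d>0).sum()); ob.append((s,*c))
    X,e=tri(ob);print(X.round(4),e,onz(*ob[0],.069).round(4),onz(*ob[1],.069).round(4))
```

```text
[341.1 255.8] [nan nan] 0
[181.3 259.6] [nan nan] 0
[nan nan nan] [[nan, nan], [nan, nan]] [nan nan nan] [nan nan nan]
[407.6 274.5] [406.6 276.1] 12
[153.5 322.4] [154.5 323. ] 6
[0.6254 0.3547 0.0612] [[-0.3, -0.3], [-0.3, 0.3]] [0.6295 0.3534 0.069 ] [0.6223 0.3561 0.069 ]<stdin>:9: RuntimeWarning: invalid value encountered in scalar divide
```

The left pin (0.6254,0.3547) matches its hole (0.6260,0.3554), so I lower the board.

Run:
```python
from h import *
x,y=.6187,.2677
f0=np.array(r.sense()['contact_force'])
for u in(.080,.076,.074,.072,.070,.068,.066,.064,.063,.062,.0615):
    r.servo_line([x,y,u+.047+G],speed=.03); r.wait(.1)
    s=r.sense(); f=np.array(s['contact_force'])-f0; print(u,f.round(1),np.round(s['torque'],2),round(s['tcp_pos'][2]-.047-G,4))
    if np.linalg.norm(f)>12: break
print(s['clock'])
```

```text
0.08 [-1.5 -0.1  1.1] [ 0.01 -0.02  0.02] 0.0801
0.076 [-1.2 -0.2  0.8] [ 0.05 -0.    0.01] 0.076
0.074 [-1.1  0.4  1.3] [0.08 0.02 0.02] 0.074
0.072 [-1.8 -0.2  0.9] [0.05 0.01 0.03] 0.0719
0.07 [-1.   0.2 -0. ] [ 0.01 -0.04  0.  ] 0.0699
0.068 [-0.1  0.6  0.7] [ 0.02  0.02 -0.01] 0.0679
0.066 [-0.2 -0.3  2. ] [ 0.05  0.03 -0.03] 0.0659
0.064 [-0.2  0.1  1.2] [ 0.   -0.01 -0.01] 0.0639
0.063 [-1.3  0.3  0.8] [ 0.01  0.05 -0.01] 0.063
0.062 [-0.9  0.1  1.3] [ 0.06 -0.02  0.03] 0.062
0.0615 [-2.1 -0.9  4.4] [-0.09  0.27 -0.02] 0.062
64.0417
```

Contact came exactly at the rim height of 0.062, so both pins are through. I release, retreat and inspect.

Run:
```python
from h import *
r.let_go(); r.wait(.3); x,y=.6187,.2677
r.servo_line([x,y,.40],speed=.12); r.reach([.45,.20,.42],[180,0,0]); r.wait(.2)
w=snap('wrist'); r.move_joints([-70.9,5.2,70.5,0,104.3,-3.2]); r.wait(.3)
a=snap('scene')
m=np.hstack([cv2.resize(w['frame'][:280,:,::-1],(400,219)),cv2.resize(a['frame'][110:320,100:440,::-1],(400,247))[:219]])
m=np.vstack([m,cv2.resize(np.hstack([a['frame'][225:315,325:425,::-1],a['frame'][150:240,170:320,::-1]]),(800,288),interpolation=cv2.INTER_CUBIC)])
cv2.imwrite('pics/fin.png',m);s=r.sense();print(s['clock'],s['tcp_pos'])
```

```text
70.9 [ 0.22832538 -0.55468047  0.4049739 ]
```

View pics/fin.png

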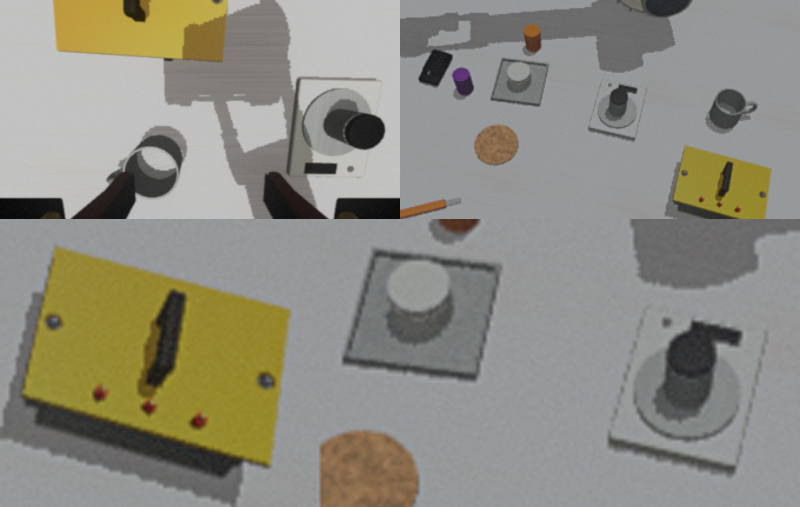

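The final picture shows the board flat with a pin in each hole at (53,321) and (265,380). The pot is centred in the tray, the canister is centred on the pan, and the mug and mouse have not moved.

```bash
python3 -c "
from station import r
print(r.hand_in())"
```

```text
the job is handed in; nothing more can be done
None
```

The job is handed in at about 71 s on the robot clock: the pot is in the tray, the canister on the balance pan and the tin in the chamber, with the board flat on the rim and both pins through its holes; the mug, mouse and look-alikes were left where they were.

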